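# Bolt the reagent chest

### The job

Lock the blue reagent chest. With one fingertip press the yellow spring catch bar down and keep it down while the other fingertip pushes the red lug so that the bolt slides fully home into its keeper, then let go so that the catch springs back up and locks the bolt. It is all done by pressing and pushing: nothing is to be picked up, and the lab things on the lid and on the bench stay where they are.

Things in the scene. Friction and masses are not known exactly. Their poses are not given: they have to be found in the camera images.
- chest: Fixed blue chest, two-leaf white lid with the lock on top, 300 (x) x 360 (y) x 100 mm; origin: centre of underside, z up. The bolt slides home along its +y. Yellow bar at x = -30 mm, bolt and red lug at x = +30, 30 mm free between bar and lug. Dark guides on the bolt's line, 24 mm above the lid, 12 mm thick, at y = -125 and +51.
- catch (a joint): How far the spring catch is pressed straight down, m: 0 = up, 0.012 = fully down; it stays level wherever the bar is pressed. Needs about 4 N at first, 7 N fully down. The bolt passes its steel tooth only while it is down 0.007 or more. Let go, it springs up, unless the bolt's tooth is above it (bolt between about 0.010 and 0.032).
- catch_pad: Yellow catch bar, 30 (x) x 130 (y, along the stroke) x 10 mm; a fingertip can slide along it while pressing. Origin: centre of its top face, 138 mm above the bench when up, 126 mm when fully down; at x = -30, y = -40 mm of the chest. Axes parallel to the chest's.
- bolt (a joint): How far the bolt has slid along the chest's +y axis, m: 0 = fully withdrawn, 0.040 = fully home. At the start it is between 0 and 0.006. Friction about 2.5 N holds it where it is left; with the catch up it stops at 0.010.
- bolt_lug: Red upright lug on the bolt, 30 (x) x 12 (y, along the stroke) x 38 mm. Origin: its centre, 133 mm above the bench (it spans 114 to 152 mm), at x = +30, y = -41 mm of the chest plus the bolt's travel in y. The round bolt bar, its top 116 mm above the bench, runs under it; for 60 mm behind the lug (-y) nothing is higher.
- jar: Small amber jar with black cap, 40 mm across, 55 mm high, loose on the chest's lid on the +x side; origin: centre of its underside. Leave alone.
- lid_boat: White open weighing boat, 60 x 60 x 20 mm, loose on the chest's lid on the -x side; origin: centre of its underside. Leave alone.
- tube_rack: White test tube rack with five tubes, 50 x 190 mm, 98 mm high, loose on the bench; origin: centre of its underside. Leave alone.
- bench_bottle: White bottle, 60 mm across, 120 mm high, loose on the bench; origin: centre of its underside. Leave alone.
- bench_boat: White open weighing boat, 60 x 60 x 20 mm, loose on the bench; origin: centre of its underside. Leave alone.
- beaker: Glass beaker, 70 mm across, 90 mm high, loose on the bench; origin: centre of its underside. Leave alone.
- keeper (a point): Mouth of the dark steel keeper block (36 x 32 mm, 26 mm above the lid) that takes the bolt's end; at x = +30, y = +90 mm of the chest, 110 mm above the bench.

How it is judged (in metres and radians):
On the way, in this order (a step that is already met when the one before it is completed fails the run):
1. a fingertip holds the catch down while the bolt is still withdrawn (contact force between the fingers and catch_pad above 1 N and value of joint catch above 0.007 m and value of joint bolt below 0.012 m), for 0.15 s.
2. the bolt is pushed past the catch by its red lug while the catch bar is still held down by a finger (contact force between the fingers and catch_pad above 0.5 N and contact force between the fingers and bolt_lug above 0.5 N and value of joint catch above 0.006 m and value of joint bolt between 0.016 and 0.034 m), for 0.04 s.
At the end, for the whole second after the job is handed in: The bolt is home (at least 35 of its 40 mm), the catch is up again (within 2 mm of rest), and no bystander has shifted by 20 mm or more (value of joint bolt above 0.035 m and value of joint catch below 0.002 m and distance of each of jar, lid_boat, tube_rack, bench_bottle, bench_boat, beaker from where it was at the start of the episode below 0.02 m); the robot touches nothing.
It fails at once if a bystander was shifted by more than 20 mm, lifted or knocked over (distance of any of jar, lid_boat, tube_rack, bench_bottle, bench_boat, beaker from where it was at the start of the episode above 0.02 m or angle between any of jar, lid_boat, tube_rack, bench_bottle, bench_boat, beaker's own z axis and vertical above 0.5 rad).
It fails at once if the bolt was forced past the raised catch (value of joint catch below 0.004 m and value of joint bolt between 0.016 and 0.028 m).
It also fails if it takes over 38 s, if anything falls off the work surface, if the arm or the gripper's body presses on something with over 40 N, if the wrist force passes 120 N, or if a joint passes its speed limit or range.

### The arm

A 7-joint arm with a two-finger parallel gripper is mounted at the origin on the work surface. World frame = base frame: x ahead of the robot, y to its left, z up, the work surface at z = 0. Lengths are in mm, angles in degrees, forces in N, time in s.
With the tool pointing down it reaches from about 350 to 900 mm from the base axis. Payload 8.1 kg.
Tool frame: the origin (TCP) lies between the finger pads; the fingertips stand 11 mm ahead of it and the grasp point (between the pads) lies 8 mm behind it; z points along the fingers, y is the line along which they close (so a half turn about z gives the same grasp; the last joint's range is limited). The gripper opens to 85 mm and grips with 20 to 120 N. Pads are 22 mm wide; open, the fingers measure 114 mm over their backs; the gripper's body (76 mm by 85 mm) begins 54 mm behind the grasp point. The pads swing forward as they close: fully open they stand 13 mm farther back than shut.
Start: joints at [-73.602, 24.895, 1.432, 90.138, -0.665, 64.973, -4.303], TCP at [236.951, 578.355, 242.323] pointing down, gripper open.
Joint ranges: [-149.89, 149.89], [-25.12, 119.58], [-72.63, 75.52], [4.76, 147.25], [-75.54, 255.54], [6.69, 114.76], [-157.13, 157.13]. Speed limits (degrees/s): [127.2, 127.2, 172.46, 172.46, 180, 180, 180].

### API

Orientations are given as [roll, pitch, yaw] about the fixed x, y, z axes, in that order (R = Rz(yaw) Ry(pitch) Rx(roll)).
In Python, from station import state, optics, finish_job gives the robot as it stands.
- The arm moves only by the shell command python3 -m creep 'ROWS' [FORCE]. ROWS is JSON, a list of rows, each an object of numbers: "fingers": the gripper command: -1 is fully open, 1 is shut, values between are in proportion; "tx", "ty", "tz": the shift along the tool's x, y, z in mm; "spin": the turn about the tool's z in degrees. A call has 1 to 5 rows; each row is the pose to reach, as a shift and turn from the pose commanded when the call began, along the tool's axes at that moment; what a row does not reach only later rows make up. A row lasts 1/10 s, in which the tool goes at most 50 mm and 8.59 degrees, less where a joint would pass 70% of its speed; a pose out of reach is approached as far as the arm can. A call with a gripper value outside its range is refused whole. The fingers move at their own pace and stop on an object; FORCE is the grip in N (left out, the last holds). Time passes only in rows, so rows that repeat a pose let the fingers close. It gives the time, the measured TCP pose, the force, the opening and the grip force at its end, in the units of the state.
- state(): the state, without advancing time (a new reading comes with each control period).
- optics.get_image(name): name is "side" or "top"; returns a dict with "frame" (420x560x3 uint8, red, green, blue), "z_map" (420x560 float32, mm along the optical axis (not along the pixel's ray), 0 where there is no reading), "mtx" (3x3 intrinsics, pixels), "k1" (the pictures are not rectified: a ray, as slopes to the right and down, at radius r is drawn at 1 + k1 r^2 times it, then the intrinsics apply), "extrinsics" (4x4, takes a point from world to camera coordinates). Camera axes: x right, y down, z forward; pixel columns grow to the right and rows downward; lengths in mm; the calibration is good to about 2 mm. A picture is of the moment at which its call begins.
- finish_job(): hands the job in; it is judged then, once.
The state is a dict: "time_s": time; "joint_positions": joint angles; "dq": joint speeds; "effort": joint torques, N m; "eef_pos": TCP position; "ee_rot": TCP orientation; "ft_force": force on the tool from outside, world axes, zero at the start; "torque": the same for the moment, N m; "width": opening from 0.0 (shut) to 1.0 (fully open); "finger_force": force on a finger pad.
Only numpy, scipy, OpenCV 4.12 (cv2) and the standard library are available. Lean on these libraries where they do the work, as an engineer would, in place of code of your own. Each camera call takes 0.05 s, during which the arm holds its last target. There are 200 camera calls.

## Working session

There is one attempt and no reset: what is moved stays moved. The work goes in short steps, Python scripts to look and compute and a shell command to move; the robot and the scene stay as the last step left them, time stands still between calls to the robot, and variables do not carry over. Pictures are saved under pics/ and viewed, at most 10 in all, crops included, and the job is handed in when it is done.

```bash
mkdir -p pics
python3 - <<'E'
from station import state,optics
import cv2,numpy as np
print(state())
for n in("top","side"):
    d=optics.get_image(n); cv2.imwrite(f"pics/{n}0.png",cv2.cvtColor(d["frame"],cv2.COLOR_RGB2BGR)); np.savez(f"{n}0.npz",**d)
    print(n,d["mtx"],d["k1"],d["extrinsics"])
E
```

```text
{'time_s': 0.0, 'joint_positions': array([-73.60391611,  24.93553106,   1.43042222,  90.1898446 ,
        -0.66514369,  64.97470423,  -4.30274106]), 'dq': array([ 0.00479487, -0.12919739, -0.00066056,  0.06190487,  0.00454617,
       -0.01371464, -0.03902416]), 'effort': array([-4.41471948e-04, -6.70478511e+01,  1.02430757e+00, -3.16213381e+01,
        1.53580180e-02,  1.23700371e-02,  1.39273502e-05]), 'eef_pos': array([236.75876404, 577.87616716, 241.530847  ]), 'ee_rot': array([-1.79908550e+02,  7.64779030e-03,  1.57721707e+02]), 'ft_force': array([-0.06175082, -0.65648187, -0.44555893]), 'torque': array([0.01753752, 0.02364862, 0.00658979]), 'finger_force': 0.0, 'width': 1.000454015611801}
top [[505.17236883   0.         279.53651594]
 [  0.         505.17236883 211.5518116 ]
 [  0.           0.           1.        ]] -0.10428381138494 [[ 2.76644081e-02 -9.99605010e-01  4.95026822e-03 -9.43914076e+00]
 [-9.79327944e-01 -2.80952547e-02 -2.00318334e-01  5.78549167e+02]
 [ 2.00378289e-01  6.93752144e-04 -9.79718357e-01  1.35457666e+03]
 [ 0.00000000e+00  0.00000000e+00  0.00000000e+00  1.00000000e+00]]
side [[431.75476421   0.         281.83985487]
 [  0.         431.75476421 209.98959795]
 [  0.           0.           1.        ]] -0.10376083767607187 [[ 8.87899086e-01  4.59735043e-01 -1.67003842e-02 -5.38129417e+02]
 [ 2.55507705e-01 -5.23006971e-01 -8.13129461e-01 -4.58496995e+01]
 [-3.82558525e-01  7.17709829e-01 -5.81843257e-01  1.59035664e+03]
 [ 0.00000000e+00  0.00000000e+00  0.00000000e+00  1.00000000e+00]]
```

View pics/top0.png

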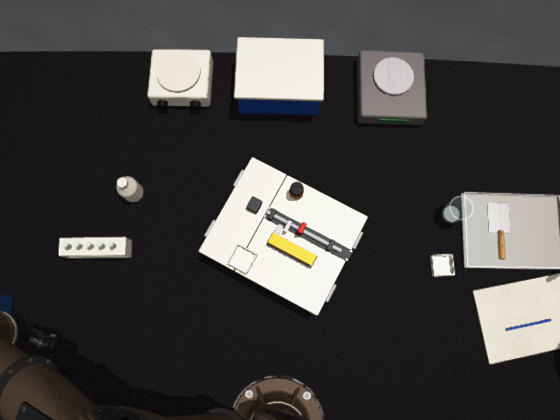

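View pics/side0.png

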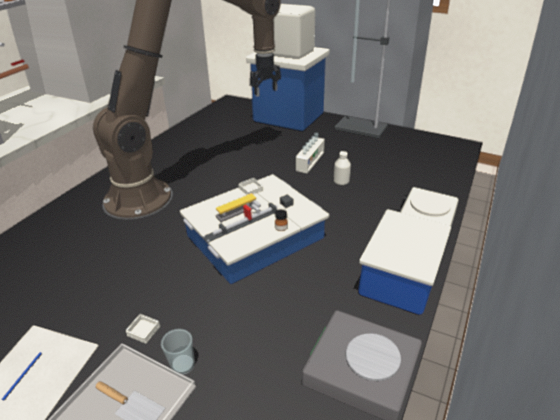

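The top view shows the chest near (285,235), the yellow bar at (291,249), the red lug at (302,229), the keeper at (254,205) and the jar at (297,189). Chest +y therefore points up-left in the image. The side view agrees: bar at (237,205), lug at (248,212), jar at (281,220).

```bash
cat > h.py <<'E'
import numpy as np,cv2
from scipy.spatial.transform import Rotation as Ro
def ray(d,px):
    p=cv2.undistortPoints(np.array(px,float).reshape(-1,1,2),d["mtx"],np.array([float(d["k1"]),0,0,0])).reshape(-1,2)
    # k1 model: drawn = s*(1+k1 r^2), same as OpenCV
    E=d["extrinsics"];R=E[:3,:3];c=-R.T@E[:3,3]
    return c,np.c_[p,np.ones(len(p))]@R
def onz(d,px,z):
    c,v=ray(d,px);return c+v*((z-c[2])/v[:,2])[:,None]
def mask(d,kind):
    h=cv2.cvtColor(d["frame"],cv2.COLOR_RGB2HSV)
    m=cv2.inRange(h,(22,150,90),(35,255,255)) if kind=="y" else cv2.inRange(h,(0,170,90),(6,255,255))|cv2.inRange(h,(174,170,90),(180,255,255))
    return m
def blob(m):
    n,l,s,c=cv2.connectedComponentsWithStats(m);i=1+np.argmax(s[1:,4]);return (l==i),s[i],c[i]
E
python3 - <<'E'
from h import *
D={n:dict(np.load(n+"0.npz")) for n in("top","side")}
d=D["top"]
for k,z in(("y",138),("r",152)):
  for n in D:
    d=D[n];m=mask(d,k)
    if n=="side": m[:190]=0;m[240:]=0;m[:,:200]=0;m[:,290:]=0
    b,s,c=blob(m);v,u=np.nonzero(b);P=onz(d,np.c_[u,v],z)
    (cx,cy),(w,h),a=cv2.minAreaRect(P[:,:2].astype(np.float32))
    print(k,n,s,c,"rect",cx,cy,w,h,a,"mean",P.mean(0))
d=D["top"]
# lid: white pixels near chest, outline at z=100
g=d["frame"].min(2)>120;g[:150]=0;g[320:]=0;g[:,:195]=0;g[:,375:]=0
m=cv2.morphologyEx(g.astype(np.uint8),cv2.MORPH_CLOSE,np.ones((15,15)))
b,s,c=blob(m);v,u=np.nonzero(b);P=onz(d,np.c_[u,v],100)
print("lid",cv2.minAreaRect(P[:,:2].astype(np.float32)))
print("keeper,jar",onz(d,[[254,203]],126),onz(d,[[297,188]],155),"lug top",onz(d,[[302,228]],152))
c1,v1=ray(D["side"],[[248,206]])
print("lug top side",onz(D["side"],[[248,206]],152))
E
```

```text
y top [268 233  48  32 528] [291.53787879 248.64204545] rect 465.0954284667969 -26.976032257080078 128.926025390625 28.48085594177246 63.264583587646484 mean [464.88732764 -27.04025965 138.        ]
y side [217 194  38  19 236] [235.75847458 203.40677966] rect 470.8556823730469 -32.80717849731445 125.51642608642578 32.15479278564453 64.83840942382812 mean [469.68318113 -34.29205467 138.        ]
r top [298 223   8  11  50] [301.52 227.86] rect 518.1613159179688 -51.58130645751953 11.596197128295898 28.25215721130371 64.68162536621094 mean [517.9759547  -51.38053084 152.        ]
r side [244 205   7  14  57] [246.98245614 211.1754386 ] rect 532.927734375 -71.03759765625 14.353829383850098 67.62195587158203 37.955657958984375 mean [531.84863928 -70.48918856 152.        ]
lid ((509.918212890625, -5.6524658203125), (374.5152893066406, 299.8855895996094), 63.43159866333008)
keeper,jar [[586.13820417  75.62344046 126.        ]] [[623.35148388 -37.35238837 155.        ]] lug top [[517.63473316 -52.62852459 152.        ]]
lug top side [[521.15922728 -46.94560754 152.        ]]
```

Run:
```python
import cv2
t=cv2.imread("pics/top0.png")[150:320,190:380];s=cv2.imread("pics/side0.png")[170:280,170:340]
cv2.imwrite("pics/c0.png",cv2.hconcat([cv2.resize(t,(400,358)),cv2.resize(s,(400,358))]))
```

```text
(no output)
```

View pics/c0.png

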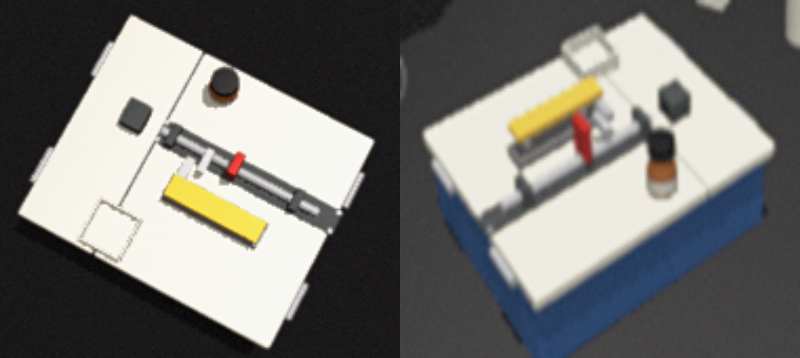

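The measurements agree with the given sizes: bar 129×28.5 mm at (465,-27), lug offset matches, chest at about (510,-5), yaw -26.6°, bolt about 3 mm. I'll use tool yaw 63.4°, so tool x is chest +y and tool y is chest +x.

```bash
cat > go.py <<'E'
import sys,numpy as np
from station import state
from scipy.spatial.transform import Rotation as Ro
y,z=map(float,sys.argv[1:3]);x=float(sys.argv[3]) if len(sys.argv)>3 else 0
a=np.radians(-26.6);C=np.array([509.7,-4.9])
s=state();p=s["eef_pos"];R=Ro.from_euler("xyz",s["ee_rot"],degrees=True).as_matrix()
ch=np.array([[np.cos(a),np.sin(a)],[-np.sin(a),np.cos(a)]])@(p[:2]-C)
t=np.r_[C+np.array([np.cos(a)*x-np.sin(a)*y,np.sin(a)*x+np.cos(a)*y]),z]
print("t",s["time_s"],"pos",p.round(1),"rot",s["ee_rot"].round(1),"chest",ch.round(1),"F",s["ft_force"].round(1),"w",round(s["width"],3))
print("need tool",(R.T@(t-p)).round(1),"spin",round((s["ee_rot"][2]-63.4+180)%360-180,1))
E
python3 -m creep '[{"fingers":-0.2,"tx":-34,"ty":-36,"spin":8},{"fingers":-0.2,"tx":-68,"ty":-72,"spin":16},{"fingers":-0.2,"tx":-102,"ty":-108,"spin":24},{"fingers":-0.2,"tx":-136,"ty":-144,"spin":32},{"fingers":-0.2,"tx":-170,"ty":-180,"spin":40}]' 40
python3 go.py -68 240
```

```text
t 0.1 pos [236.8 577.9 241.6] rot [-179.9    0.   157.7] chest [-505.   398.9] F [-0.3 -0.2 -0. ] w 1.004
need tool [-468.4 -503.6    2.4] spin 94.3$[0]: bad value
```

```bash
python3 -m creep '[{"fingers":-0.2,"tx":-34,"ty":-36,"tz":0,"spin":8},{"fingers":-0.2,"tx":-68,"ty":-72,"tz":0,"spin":16},{"fingers":-0.2,"tx":-102,"ty":-108,"tz":0,"spin":24},{"fingers":-0.2,"tx":-136,"ty":-144,"tz":0,"spin":32},{"fingers":-0.2,"tx":-170,"ty":-180,"tz":0,"spin":40}]' 40
python3 go.py -68 240
```

```text
time_s: 0.6
eef_pos: [326.3, 345.2, 242.1]
ee_rot: [-180.0, -0.0, 117.4]
ft_force: [1.3, -0.2, -0.4]
width: 0.597
finger_force: 0.0
t 0.6 pos [326.3 345.2 242.1] rot [-180.    -0.   117.4] chest [-320.8  230.9] F [ 1.3 -0.2 -0.4] w 0.597
need tool [-435.2  -53.2    2.1] spin 54.0
```

```bash
python3 -m creep '[{"fingers":-0.2,"tx":-48,"ty":-6,"tz":0,"spin":8},{"fingers":-0.2,"tx":-96,"ty":-12,"tz":0,"spin":16},{"fingers":-0.2,"tx":-144,"ty":-18,"tz":0,"spin":24},{"fingers":-0.2,"tx":-192,"ty":-24,"tz":0,"spin":32},{"fingers":-0.2,"tx":-240,"ty":-30,"tz":0,"spin":40}]'
python3 go.py -68 240
```

```text
time_s: 1.1
eef_pos: [411.2, 119.0, 242.3]
ee_rot: [-180.0, -0.0, 77.4]
ft_force: [1.0, 0.9, 0.7]
width: 0.601
finger_force: 0.0
t 1.1 pos [411.2 119.  242.3] rot [-180.    -0.    77.4] chest [-143.6   66.7] F [1.  0.9 0.7] w 0.601
need tool [-165.4  106.7    2.3] spin 14.0
```

```bash
python3 -m creep '[{"fingers":-0.2,"tx":-40,"ty":26,"tz":0,"spin":7},{"fingers":-0.2,"tx":-80,"ty":52,"tz":0,"spin":14},{"fingers":-0.2,"tx":-120,"ty":78,"tz":0,"spin":14},{"fingers":-0.2,"tx":-155,"ty":100,"tz":0,"spin":14},{"fingers":-0.2,"tx":-165.4,"ty":106.7,"tz":0,"spin":14}]'
python3 go.py -68 185
python3 -m creep '[{"fingers":-0.2,"tx":0,"ty":0,"tz":25,"spin":0},{"fingers":-0.2,"tx":0,"ty":0,"tz":50,"spin":0},{"fingers":-0.2,"tx":0,"ty":0,"tz":65,"spin":0},{"fingers":-0.2,"tx":0,"ty":0,"tz":72,"spin":0},{"fingers":-0.2,"tx":0,"ty":0,"tz":72,"spin":0}]'
python3 go.py -68 160
python3 - <<'E'
from station import optics
import cv2,numpy as np
D={n:optics.get_image(n) for n in("top","side")}
for n in D: np.savez(n+"1.npz",**D[n])
t=D["top"]["frame"][150:320,190:380,::-1];s=D["side"]["frame"][130:280,150:330,::-1]
cv2.imwrite("pics/c1.png",cv2.hconcat([cv2.resize(t,(400,358)),cv2.resize(s,(400,358))]))
E
```

```text
time_s: 1.6
eef_pos: [480.7, -68.1, 242.5]
ee_rot: [179.9, 0.1, 63.4]
ft_force: [0.0, 0.6, -0.0]
width: 0.602
finger_force: 0.0
t 1.6 pos [480.7 -68.1 242.5] rot [1.799e+02 1.000e-01 6.340e+01] chest [  2.4 -69.5] F [ 0.   0.6 -0. ] w 0.602
need tool [ 1.6 -2.5 57.5] spin 0.0
time_s: 2.1
eef_pos: [479.6, -63.3, 169.6]
ee_rot: [-179.9, 0.1, 63.7]
ft_force: [-0.6, 0.0, -0.1]
width: 0.597
finger_force: 0.0
t 2.1 pos [479.6 -63.3 169.6] rot [-1.799e+02  1.000e-01  6.370e+01] chest [ -0.8 -65.7] F [-0.6  0.  -0.1] w 0.597
need tool [-2.3  0.8  9.6] spin 0.3
```

View pics/c1.png

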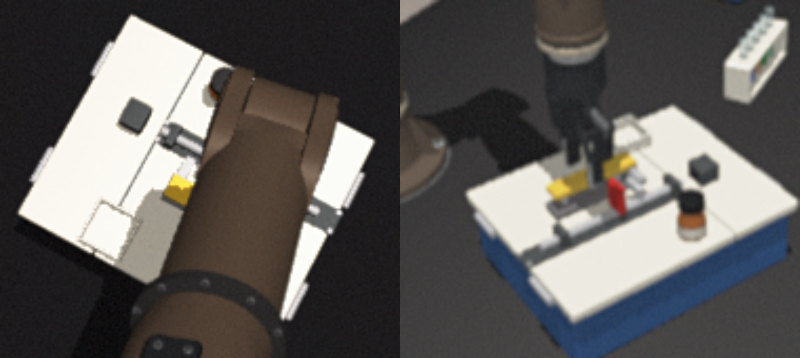

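The top view is now blocked by the arm. The side view shows both fingers above the bar and behind the red lug (crop 618,195), and nothing has been disturbed. I'll descend and watch the force.

```bash
python3 -m creep '[{"fingers":-0.2,"tx":-1,"ty":0,"tz":8,"spin":0},{"fingers":-0.2,"tx":-1,"ty":0,"tz":15,"spin":0},{"fingers":-0.2,"tx":-1,"ty":0,"tz":18,"spin":0},{"fingers":-0.2,"tx":-1,"ty":0,"tz":20,"spin":0},{"fingers":-0.2,"tx":-1,"ty":0,"tz":20,"spin":0}]'
python3 go.py -68 145
python3 -m creep '[{"fingers":-0.2,"tx":0,"ty":0,"tz":1,"spin":0},{"fingers":-0.2,"tx":0,"ty":0,"tz":2,"spin":0},{"fingers":-0.2,"tx":0,"ty":0,"tz":3,"spin":0},{"fingers":-0.2,"tx":0,"ty":0,"tz":4,"spin":0},{"fingers":-0.2,"tx":0,"ty":0,"tz":4,"spin":0}]'
python3 -m creep '[{"fingers":-0.2,"tx":0,"ty":0,"tz":1,"spin":0},{"fingers":-0.2,"tx":0,"ty":0,"tz":2,"spin":0},{"fingers":-0.2,"tx":0,"ty":0,"tz":3,"spin":0},{"fingers":-0.2,"tx":0,"ty":0,"tz":3,"spin":0}]'
```

```text
time_s: 2.7
eef_pos: [479.6, -64.3, 150.1]
ee_rot: [-180.0, 0.0, 63.7]
ft_force: [0.1, 1.0, 0.5]
width: 0.598
finger_force: 0.0
t 2.7 pos [479.6 -64.3 150.1] rot [-180.     0.    63.7] chest [ -0.3 -66.6] F [0.1 1.  0.5] w 0.598
need tool [-1.4  0.3  5.1] spin 0.3
time_s: 3.2
eef_pos: [479.6, -64.3, 146.2]
ee_rot: [-180.0, 0.0, 63.7]
ft_force: [-0.9, -0.3, 0.7]
width: 0.602
finger_force: 0.0
time_s: 3.6
eef_pos: [479.8, -64.3, 143.3]
ee_rot: [180.0, -0.0, 63.7]
ft_force: [-1.2, -0.4, 3.4]
width: 0.598
finger_force: 1.8
```

Contact came at TCP z of about 143.5, with 3.4 N. I'll press about 9.5 mm further.

```bash
python3 -m creep '[{"fingers":-0.2,"tx":0,"ty":0,"tz":2,"spin":0},{"fingers":-0.2,"tx":0,"ty":0,"tz":4,"spin":0},{"fingers":-0.2,"tx":0,"ty":0,"tz":6,"spin":0},{"fingers":-0.2,"tx":0,"ty":0,"tz":6,"spin":0}]'
python3 -m creep '[{"fingers":-0.2,"tx":0,"ty":0,"tz":2,"spin":0},{"fingers":-0.2,"tx":0,"ty":0,"tz":4,"spin":0},{"fingers":-0.2,"tx":0,"ty":0,"tz":4,"spin":0},{"fingers":-0.2,"tx":0,"ty":0,"tz":4,"spin":0}]'
python3 go.py -68 133
python3 - <<'E'
from station import optics
import cv2
s=optics.get_image("side")["frame"][160:260,180:300,::-1]
cv2.imwrite("pics/c2.png",cv2.resize(s,(720,600),interpolation=cv2.INTER_CUBIC))
E
```

```text
time_s: 4.0
eef_pos: [479.8, -64.3, 137.1]
ee_rot: [180.0, 0.0, 63.7]
ft_force: [-0.5, 0.5, 5.1]
width: 0.598
finger_force: 2.6
time_s: 4.4
eef_pos: [479.8, -64.3, 133.7]
ee_rot: [180.0, -0.0, 63.7]
ft_force: [-2.2, -0.4, 10.8]
width: 0.598
finger_force: 5.4
t 4.4 pos [479.8 -64.3 133.7] rot [180.   -0.   63.7] chest [ -0.1 -66.5] F [-2.2 -0.4 10.8] w 0.598
need tool [-1.5  0.1  0.7] spin 0.3
```

View pics/c2.png

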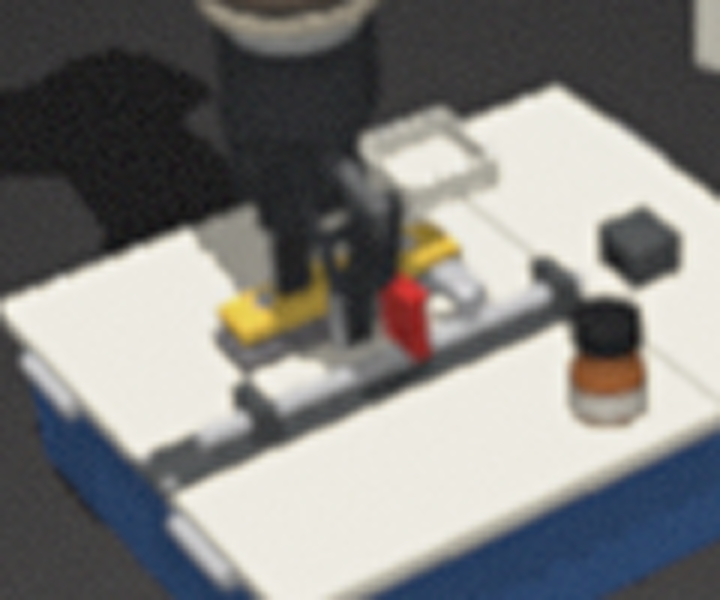

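The bar is pressed down at crop (290,300). The second finger, at (355,320), stands just behind the red lug at (408,318). I'll push along +x.

```bash
python3 -m creep '[{"fingers":-0.2,"tx":3,"ty":0,"tz":0,"spin":0},{"fingers":-0.2,"tx":6,"ty":0,"tz":0,"spin":0},{"fingers":-0.2,"tx":9,"ty":0,"tz":0,"spin":0},{"fingers":-0.2,"tx":12,"ty":0,"tz":0,"spin":0},{"fingers":-0.2,"tx":15,"ty":0,"tz":0,"spin":0}]'
python3 go.py -18 133
python3 -m creep '[{"fingers":-0.2,"tx":3,"ty":0,"tz":0,"spin":0},{"fingers":-0.2,"tx":6,"ty":0,"tz":0,"spin":0},{"fingers":-0.2,"tx":9,"ty":0,"tz":0,"spin":0},{"fingers":-0.2,"tx":12,"ty":0,"tz":0,"spin":0},{"fingers":-0.2,"tx":15,"ty":0,"tz":0,"spin":0}]'
python3 go.py -18 133
```

```text
time_s: 4.95
eef_pos: [486.1, -53.0, 133.7]
ee_rot: [180.0, 0.1, 63.6]
ft_force: [-5.0, -9.2, 12.2]
width: 0.603
finger_force: 7.0
t 4.95 pos [486.1 -53.  133.7] rot [1.80e+02 1.00e-01 6.36e+01] chest [  0.4 -53.5] F [-5.  -9.2 12.2] w 0.603
need tool [35.5 -0.3  0.7] spin 0.2
time_s: 5.45
eef_pos: [492.4, -40.3, 133.7]
ee_rot: [180.0, 0.2, 63.6]
ft_force: [-4.5, -10.4, 13.4]
width: 0.602
finger_force: 7.8
t 5.45 pos [492.4 -40.3 133.7] rot [180.    0.2  63.6] chest [  0.4 -39.4] F [ -4.5 -10.4  13.4] w 0.602
need tool [21.4 -0.3  0.7] spin 0.2
```

```bash
python3 -m creep '[{"fingers":-0.2,"tx":3,"ty":0,"tz":0,"spin":0},{"fingers":-0.2,"tx":6,"ty":0,"tz":0,"spin":0},{"fingers":-0.2,"tx":9,"ty":0,"tz":0,"spin":0},{"fingers":-0.2,"tx":12,"ty":0,"tz":0,"spin":0},{"fingers":-0.2,"tx":15,"ty":0,"tz":0,"spin":0}]'
python3 -m creep '[{"fingers":-0.2,"tx":2,"ty":0,"tz":0,"spin":0},{"fingers":-0.2,"tx":4,"ty":0,"tz":0,"spin":0},{"fingers":-0.2,"tx":5,"ty":0,"tz":0,"spin":0},{"fingers":-0.2,"tx":5,"ty":0,"tz":0,"spin":0}]'
python3 go.py -18 133
```

```text
time_s: 5.95
eef_pos: [499.1, -26.8, 133.7]
ee_rot: [180.0, 0.2, 63.6]
ft_force: [-4.8, -10.6, 12.5]
width: 0.6
finger_force: 7.2
time_s: 6.35
eef_pos: [501.5, -22.0, 133.7]
ee_rot: [179.9, 0.1, 63.6]
ft_force: [-4.5, -9.4, 10.9]
width: 0.597
finger_force: 6.2
t 6.35 pos [501.5 -22.  133.7] rot [1.799e+02 1.000e-01 6.360e+01] chest [  0.3 -18.9] F [-4.5 -9.4 10.9] w 0.597
need tool [ 0.9 -0.3  0.7] spin 0.2
```

Not yet against the stop, so I'll keep going in small steps until the force rises.

```bash
python3 -m creep '[{"fingers":-0.2,"tx":1,"ty":0,"tz":0,"spin":0},{"fingers":-0.2,"tx":2,"ty":0,"tz":0,"spin":0},{"fingers":-0.2,"tx":2,"ty":0,"tz":0,"spin":0}]'
python3 go.py -18 133
python3 -m creep '[{"fingers":-0.2,"tx":1,"ty":0,"tz":0,"spin":0},{"fingers":-0.2,"tx":2,"ty":0,"tz":0,"spin":0},{"fingers":-0.2,"tx":2,"ty":0,"tz":0,"spin":0}]'
python3 go.py -18 133
```

```text
time_s: 6.65
eef_pos: [502.3, -20.4, 133.7]
ee_rot: [180.0, 0.1, 63.6]
ft_force: [-4.4, -9.0, 11.5]
width: 0.6
finger_force: 7.4
t 6.65 pos [502.3 -20.4 133.7] rot [1.80e+02 1.00e-01 6.36e+01] chest [  0.4 -17.1] F [-4.4 -9.  11.5] w 0.6
need tool [-0.9 -0.4  0.7] spin 0.2
time_s: 6.95
eef_pos: [502.4, -20.3, 133.7]
ee_rot: [180.0, 0.2, 63.5]
ft_force: [-7.5, -13.9, 15.9]
width: 0.603
finger_force: 10.1
t 6.95 pos [502.4 -20.3 133.7] rot [180.    0.2  63.5] chest [  0.4 -17. ] F [ -7.5 -13.9  15.9] w 0.603
need tool [-1.  -0.4  0.7] spin 0.1
```

The bolt has stopped at chest y = -17 with the force rising, so it's fully home. I'll back off along -x, then lift clear.

```bash
python3 -m creep '[{"fingers":-0.2,"tx":-3,"ty":0,"tz":0,"spin":0},{"fingers":-0.2,"tx":-7,"ty":0,"tz":0,"spin":0},{"fingers":-0.2,"tx":-10,"ty":0,"tz":-3,"spin":0},{"fingers":-0.2,"tx":-10,"ty":0,"tz":-10,"spin":0},{"fingers":-0.2,"tx":-10,"ty":0,"tz":-20,"spin":0}]'
python3 -m creep '[{"fingers":-0.2,"tx":0,"ty":0,"tz":-30,"spin":0},{"fingers":-0.2,"tx":0,"ty":0,"tz":-70,"spin":0},{"fingers":-0.2,"tx":-40,"ty":0,"tz":-100,"spin":0},{"fingers":-0.2,"tx":-80,"ty":0,"tz":-110,"spin":0},{"fingers":-0.2,"tx":-120,"ty":-0,"tz":-110,"spin":0}]'
python3 -m creep '[{"fingers":-0.2,"tx":-45,"ty":0,"tz":0,"spin":0},{"fingers":-0.2,"tx":-90,"ty":0,"tz":0,"spin":0},{"fingers":-0.2,"tx":-120,"ty":0,"tz":0,"spin":0},{"fingers":-0.2,"tx":-120,"ty":0,"tz":0,"spin":0},{"fingers":-0.2,"tx":-120,"ty":0,"tz":0,"spin":0}]'
python3 - <<'E'
from station import optics
from h import *
D={n:optics.get_image(n) for n in("top","side")}
d=D["top"]
for k,z in(("y",138),("r",152)):
    b,s,c=blob(mask(d,k));v,u=np.nonzero(b);P=onz(d,np.c_[u,v],z);print(k,s,cv2.minAreaRect(P[:,:2].astype(np.float32)))
t=d["frame"][150:320,190:380,::-1];s=D["side"]["frame"][130:280,150:330,::-1]
cv2.imwrite("pics/c3.png",cv2.hconcat([cv2.resize(t,(400,358)),cv2.resize(s,(400,358))]))
E
```

```text
time_s: 7.45
eef_pos: [499.0, -24.9, 153.5]
ee_rot: [-180.0, 0.0, 63.7]
ft_force: [-0.4, -0.4, -0.2]
width: 0.601
finger_force: 0.0
time_s: 7.95
eef_pos: [445.8, -133.9, 265.2]
ee_rot: [179.9, -0.1, 63.8]
ft_force: [-0.0, -0.2, -0.2]
width: 0.597
finger_force: 0.0
time_s: 8.45
eef_pos: [392.3, -240.3, 263.4]
ee_rot: [-180.0, -0.0, 63.6]
ft_force: [0.9, 0.3, 0.4]
width: 0.595
finger_force: 0.0
y [268 233  48  32 532] ((465.131103515625, -26.996585845947266), (128.92567443847656, 28.411270141601562), 63.24925994873047)
r [285 216   8  11  47] ((534.717529296875, -19.276216506958008), (11.621971130371094, 28.08839225769043), 60.84507369995117)
```

View pics/c3.png

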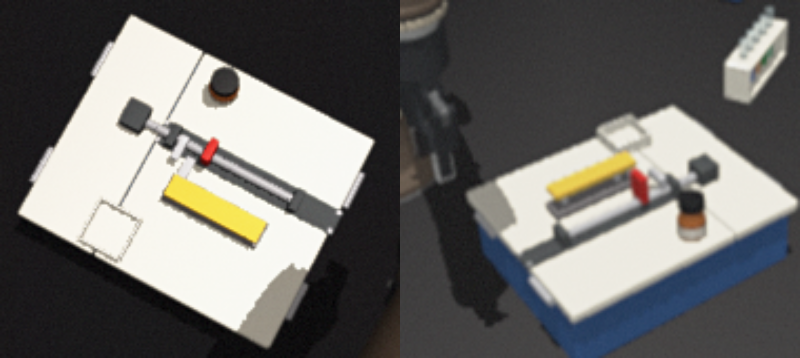

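The lug has moved 36 mm, from about 3 to about 40 mm. The bolt's end is in the keeper at crop (135,115). The bar is back at its original height, since its rectangle is the same as at the start, and the jar and boat haven't moved. I'll hand it in.

```bash
python3 -c "
from station import finish_job
print(finish_job())"
```

```text
the job is handed in; nothing more can be done
None
```

The chest is locked and the job is handed in: the bolt is fully home in its keeper, the catch has sprung back up, and in the final images the jar and the boat on the lid had not moved; the handover returned no verdict.

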